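Make up two soldering kits

TASK

Make up the two kits from the parts on the mat: into the three-pocket tray go the transformer in the middle pocket and the tall capacitor and the ring choke in the two end pockets, either way round; into the two-pocket tray go the short, wide capacitor and the finned heatsink, one to a pocket, either way round. Set each part down gently (do not drop it) so that it stands flat on its pocket's floor, upright as it stood on the mat, and let go of it. Leave the solder reel, the jar and the tin of brass curls where they are.

Things in the scene. Friction and masses are not known exactly. Their poses are not given: they have to be found in the camera images.
- tall_capacitor: The slim, tall capacitor: upright dark cylinder with a bare metal top, 26 mm diameter, 52 mm high, about 45 g. Origin: centre of its underside, z up. Starts standing anywhere in the stock area in the middle of the 2 mm thick grey bench mat, any yaw.
- short_capacitor: The squat, wide capacitor: upright dark cylinder with a bare metal top, 36 mm diameter, 30 mm high, about 50 g. Origin: centre of its underside, z up. Starts standing anywhere in the stock area in the middle of the 2 mm thick grey bench mat, any yaw.
- transformer: Small mains transformer: block of dark steel laminations with a copper coil between two white flanges, 48 mm (x) by 34 mm (y) by 40 mm high, about 220 g; gripped across y it is held on the white flanges. For contact it is a plain box of that size. Origin: centre of its underside, z up. Starts standing anywhere in the stock area in the middle of the 2 mm thick grey bench mat, any yaw.
- ring_choke: Ring-shaped choke, copper wire wound on a dark core, lying flat: 43 mm outer diameter, 21 mm hole, 24 mm high, about 90 g. Origin: centre of its underside, z up. Starts standing anywhere in the stock area in the middle of the 2 mm thick grey bench mat, any yaw.
- heatsink: Bare aluminium finned heatsink standing on end: 44 mm (x) by 26 mm (y) by 38 mm high, fins pointing to +y and -y, about 60 g. For contact it is a plain box of that size. Origin: centre of its underside, z up. Starts standing anywhere in the stock area in the middle of the 2 mm thick grey bench mat, any yaw.
- tray_three: Blue kit tray with a row of three open pockets, 204 mm long. Fixed. Pockets 64 x 64 mm inside, walls 3 mm thick; tray 70 mm wide (y), 12 mm high overall, pocket floor 3 mm above the underside. Origin: centre of the underside; x along the row of pockets, z up. Left or right of the stock, row pointing roughly away from the robot. Pocket centres at x = -67, 0 and +67 mm, y = 0.
- tray_two: Blue kit tray with a row of two open pockets, 137 mm long. Fixed. Pockets 64 x 64 mm inside, walls 3 mm thick; tray 70 mm wide (y), 12 mm high overall, pocket floor 3 mm above the underside. Origin: centre of the underside; x along the row of pockets, z up. Left or right of the stock, row pointing roughly away from the robot. Pocket centres at x = -33.5 and +33.5 mm, y = 0.
- solder_reel: Reel of solder wire with black flanges, standing on a flange: 50 mm diameter, 36 mm high. To be left alone. Origin: centre of its underside, z up. Stands among the parts.
- flux_jar: Amber jar with white lid: 42 mm diameter, 46 mm high. To be left alone. Origin: centre of its underside, z up. Stands among the parts.
- cleaner_tin: Low round steel tin filled with brass curls (iron-tip cleaner): 54 mm diameter, 28 mm high. To be left alone. Origin: centre of its underside, z up. Stands among the parts.

How it is judged:
By the outcome, as a careful person would: the job done as asked, in the order asked, and still so for the second after the job is handed in, with the robot touching nothing.
It also fails if it takes over 112 s, if anything falls off the work surface, if the arm or the gripper's body presses on something with over 40 N, if the wrist force passes 120 N, or if a joint passes its speed limit or range.

ROBOT

A 6-joint arm with a two-finger parallel gripper is mounted at the origin on the work surface. World frame = base frame: x ahead of the robot, y to its left, z up, the work surface at z = 0. Lengths are in m, angles in rad, forces in N, time in s.
With the tool pointing down it reaches from about 0.275 to 0.775 m from the base axis. Payload 14.6 kg.
Tool frame: the origin (TCP) lies on the centre line of the jaws, within the pads' length; the fingertips stand ahead of it and the grasp point (between the pads) lies 5 mm behind it (arm.tip_extent is the z of the fingertips in the tool frame, in m); z points along the fingers, y is the line along which they close (so a half turn about z gives the same grasp; the last joint's range is limited). The gripper opens to 85 mm and grips with 20 to 120 N. Pads are 22 mm wide; open, the fingers measure 114 mm over their backs; the gripper's body (76 mm by 85 mm) begins 54 mm behind the grasp point. The pads swing forward as they close: fully open they stand 13 mm farther back than shut.
Start: joints at [1.006, 0.263, -0.048, 1.259, 0, 1.415], TCP at [0.209, 0.482, 0.245] pointing down, gripper open.
Joint ranges: [-2.65, 2.65], [-0.89, 1.7], [-1.18, 1.37], [-2.13, 2.11], [-1.35, 1.29], [-3.14, 3.14]. Speed limits (rad/s): [1.89, 1.89, 2.57, 2.79, 3.14, 3.14].

INTERFACE

Orientations are given as a unit quaternion [w, x, y, z].
In Python, from cell import arm, cams, ticket gives the robot as it stands.
- The arm moves only by the tool send_rows, never from a script. Its argument "motion" is a list of rows, each a list of 7 numbers: the turn, a rotation vector about the tool's x, y, z in units of 6 degrees (1.0 is 6 degrees), then the shift along the tool's x, y, z in units of 0.04 m (1.0 is 0.04 m), then the opening, from -1 (shut) to 1 (fully open). In form: [[wx, wy, wz, dx, dy, dz, jaw], ...]. A call has 1 to 5 rows; each row shifts and turns the commanded pose from where the row before left it, along the tool's axes as they then stand; what a row does not reach is not made up. A row lasts 1/12 s, in which the tool goes at most 41.7 mm and 7.16 degrees, less where a joint would pass 70% of its speed; a pose out of reach is approached as far as the arm can. A call with a number of a shift or a turn outside -1 to 1 is refused whole. A call with a gripper value outside its range is refused whole. The fingers move at their own pace and stop on an object; "grip_force" is the grip in N (left out, the last holds). Time passes only in rows, so rows that do not move let the fingers close. It gives the time, the measured TCP pose, the force, the opening and the grip force at its end, in the units of the state.
- arm.read_state(): the state, without advancing time (a new reading comes with each control period).
- cams.capture(name): name is "scene" or "top" or "wrist"; returns a dict with "pixels" (420x560x3 uint8, blue, green, red), "z_map" (420x560 float32, m along the optical axis (not along the pixel's ray), 0 where there is no reading), "fx", "fy", "cx", "cy" (pixels), "pose" (4x4, takes a point from camera to world coordinates). Camera axes: x right, y up, looking along -z (the intrinsics and any distortion apply to the point x, -y, -z); pixel columns grow to the right and rows downward; lengths in m; the calibration is good to about 2 mm. The wrist camera is an equidistant fisheye: a pixel r from the principal point sees the ray r / f radians off the axis. A picture is of the moment at which its call begins.
- ticket.sign_off(): hands the job in; it is judged then, once.
Trained networks look in a picture, given as the dict that the camera call returned (one of the last four; its "shot" number tells which), for a name from the list of things; names that differ only in an ending like _2 or _b are one class to them, and where a whole thing is asked for, a point or a joint stands for the part that bears it (a point fixed in the world has none). Each returns a list of dicts, best first, with "score" (0 to 1); they miss things now and then, are a little off and sometimes report something else, mostly with a low value. They report only what shows in the picture. A call takes as long as a camera call.
- cams.recognise(picture, name): "extent" ([left, top, right, bottom] as shares, 0 to 1, of the picture: columns of its width, rows of its height, round what is visible of it).
- cams.pinpoint(picture, name): "point" ([column, row] as shares, 0 to 1, of the picture: columns of its width, rows of its height: a listed point, or the origin of a listed thing).
The state is a dict: "t": time; "q": joint angles; "joint_vel": joint speeds; "joint_torque": joint torques, N m; "ee_pos": TCP position; "tcp_rot": TCP orientation; "ft_force": force on the tool from outside, world axes, zero at the start; "moment": the same for the moment, N m; "finger_gap": finger opening in m; "finger_force": force on a finger pad.
Only numpy, scipy, OpenCV 4.12 (cv2) and the standard library are available. Lean on these libraries where they do the work, as an engineer would, in place of code of your own. Each camera call takes 0.05 s, during which the arm holds its last target. There are 200 camera calls.

## Working session

There is one attempt and no reset: what is moved stays moved. The work goes in short steps, Python scripts to look and compute and a tool call to move; the robot and the scene stay as the last step left them, time stands still between calls to the robot, and variables do not carry over. Pictures are saved under pics/ and viewed, at most 14 in all, crops included, and the job is handed in when it is done.

Besides the shell and the picture viewer there is one more tool, called as a command line: name --pt "numbers of a row" for each row, then --argument value for the rest. send_rows: Moves the arm, as the interface text tells. Its arguments: {"type":"object","properties":{"motion":{"type":"array"},"grip_force":{"type":"number"}},"required":["motion"]}

```bash
mkdir -p pics; ls
python3 - <<'E'
from cell import arm,cams
import cv2,numpy as np
s=arm.read_state();print({k:np.round(v,3).tolist() for k,v in s.items()},arm.tip_extent)
a=cams.capture("top");cv2.imwrite("pics/top.png",a["pixels"]);print(a["pose"],a["fx"],a["cx"],a["cy"],[k for k in a])
for n in "tall_capacitor short_capacitor transformer ring_choke heatsink tray_three tray_two solder_reel flux_jar cleaner_tin".split():
  print(n,[(round(d["score"],2),(np.array(d["extent"])*[560,420,560,420]).round().tolist()) for d in cams.recognise(a,n)[:2]])
E
```

```text
pics
{'t': 0.0, 'q': [1.006, 0.264, -0.049, 1.259, -0.0, 1.416], 'joint_vel': [-0.001, -0.002, -0.0, -0.0, 0.0, 0.0], 'joint_torque': [0.003, -63.761, 38.456, 0.014, 0.0, -0.0], 'ee_pos': [0.209, 0.481, 0.245], 'tcp_rot': [-0.0, 0.203, 0.979, -0.001], 'ft_force': [1.102, -0.125, -0.328], 'moment': [-0.01, -0.019, 0.016], 'finger_force': 0.0, 'finger_gap': 0.085} 0.014
[[-1.14356761e-02  9.77834328e-01 -2.09067579e-01  3.24067508e-01]
 [-9.99932497e-01 -1.16127777e-02  3.80410606e-04  4.59600005e-03]
 [-2.05587676e-03  2.09057816e-01  9.77901121e-01  1.08561242e+00]
 [ 0.00000000e+00  0.00000000e+00  0.00000000e+00  1.00000000e+00]] 476.7132431758424 276.69278011488444 204.03917680935854 ['pixels', 'z_map', 'fx', 'fy', 'cx', 'cy', 'pose', 'shot']
tall_capacitor [(0.43, [223.0, 242.0, 239.0, 252.0])]
short_capacitor [(0.76, [321.0, 237.0, 338.0, 253.0]), (0.7, [241.0, 188.0, 267.0, 214.0])]
transformer [(0.54, [243.0, 186.0, 264.0, 210.0])]
ring_choke [(0.61, [271.0, 239.0, 290.0, 261.0])]
heatsink [(0.8, [324.0, 141.0, 337.0, 164.0]), (0.71, [223.0, 244.0, 235.0, 251.0])]
tray_three [(0.78, [112.0, 212.0, 170.0, 306.0])]
tray_two [(0.76, [379.0, 225.0, 426.0, 292.0])]
solder_reel [(0.66, [214.0, 146.0, 236.0, 172.0])]
flux_jar [(0.52, [292.0, 192.0, 313.0, 210.0])]
cleaner_tin [(0.77, [264.0, 150.0, 281.0, 170.0])]
```

View pics/top.png

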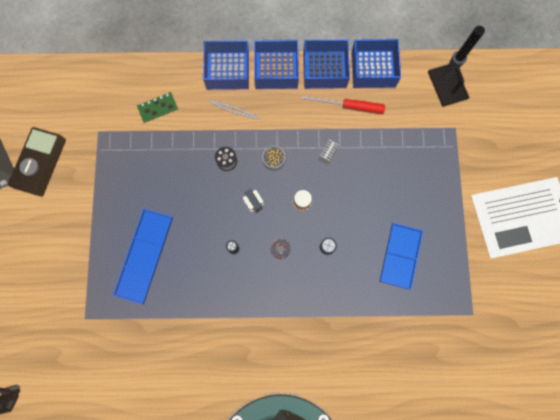

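The picture shows the tall cap at (232,246), choke (281,249), short cap (329,246), transformer (254,201) and heatsink (329,151). The distractors are the jar (303,199), reel (226,158) and tin (274,157). The three-pocket tray is at (143,256) and the two-pocket tray at (401,256). The networks agree, apart from a few low-score duplicates. Next I measure with depth.

```bash
cat > h.py <<'E'
import numpy as np,cv2
def cloud(c):
    v,u=np.indices(c["z_map"].shape);z=c["z_map"]
    P=np.stack([(u-c["cx"])/c["fx"]*z,-(v-c["cy"])/c["fy"]*z,-z],-1)
    W=P@c["pose"][:3,:3].T+c["pose"][:3,3]; W[z==0]=np.nan
    return W
def project(c,p):
    q=c["pose"][:3,:3].T@(np.array(p)-c["pose"][:3,3]);return c["cx"]+c["fx"]*q[0]/-q[2],c["cy"]-c["fy"]*q[1]/-q[2]
def atheight(c,u,v,h):
    d=c["pose"][:3,:3]@np.array([(u-c["cx"])/c["fx"],-(v-c["cy"])/c["fy"],-1.]);o=c["pose"][:3,3]
    return o+d*(h-o[2])/d[2]
E
python3 - <<'E'
from cell import cams
from h import *
a=cams.capture("top");W=cloud(a)
for n,(u,v),H in [("tall",(232,246),52),("choke",(281,249),24),("short",(329,246),30),("trans",(254,201),40),("heat",(329,151),38),("jar",(303,199),46),("reel",(226,158),36),("tin",(274,157),28)]:
    s=np.s_[v-20:v+20,u-20:u+20]; w=W[s].reshape(-1,3)
    zt=H/1000+.002
    m=np.abs(w[:,2]-zt)<.006 
    p=w[m]; r=cv2.minAreaRect((p[:,:2]*1000).astype(np.float32))
    print(n,m.sum(),"cent",p.mean(0).round(4),"zmed",np.round(np.median(p[:,2]),4),"rect",np.round(r[0],1),np.round(r[1],1),round(r[2],1))
hsv=cv2.cvtColor(a["pixels"],cv2.COLOR_BGR2HSV);b=(cv2.inRange(hsv,(105,150,60),(125,255,255)))
for n,s in [("three",np.s_[195:315,100:185]),("two",np.s_[210:300,370:435])]:
    w=W[s][b[s]>0];w=w[~np.isnan(w[:,0])]
    r=cv2.minAreaRect((w[:,:2]*1000).astype(np.float32));print(n,len(w),np.round(r[0],1),np.round(r[1],1),round(r[2],1),np.percentile(w[:,2],[1,10,50,90,99]).round(4),w.mean(0).round(4))
print("mat",np.nanmedian(W[225:235,300:310,2]))
c=cams.capture("scene");cv2.imwrite("pics/scene.png",c["pixels"]);print(c["pose"].round(3),c["fx"])
x=cv2.resize(a["pixels"][135:305,105:435],None,fx=2.4,fy=2.4,interpolation=cv2.INTER_CUBIC);cv2.imwrite("pics/crop.png",x)
E
```

```text
tall 113 cent [0.4518 0.1038 0.0547] zmed 0.0549 rect [451.8 103.6] [24.  24.2] 89.4
choke 240 cent [ 0.4492 -0.0024  0.0264] zmed 0.0264 rect [449.4  -2.2] [42.6 42.6] 45.5
short 201 cent [ 0.4535 -0.1084  0.0328] zmed 0.0329 rect [ 453.6 -108.7] [34.1 34.5] 33.1
trans 243 cent [0.5579 0.0587 0.0414] zmed 0.042 rect [558.7  58.9] [48.9 33.6] 29.6
heat 160 cent [ 0.6723 -0.1165  0.0396] zmed 0.0398 rect [ 672.5 -116.5] [26.  45.2] 59.6
jar 229 cent [ 0.5571 -0.0529  0.0484] zmed 0.0484 rect [557.  -52.4] [36.  36.6] 89.2
reel 354 cent [0.6598 0.1217 0.0391] zmed 0.0391 rect [659.7 122.5] [49.6 48.2] 1.9
tin 409 cent [0.6608 0.0109 0.0298] zmed 0.0298 rect [662.   11.5] [51.1 54.1] 89.4
three 2795 [439.3 306.4] [ 71.  202.2] 73.2 [0.0017 0.0038 0.0067 0.0141 0.018 ] [0.4387 0.3086 0.0076]
two 1858 [ 432.1 -274.3] [ 70.  136.3] 74.1 [0.0011 0.0033 0.006  0.0135 0.0174] [ 0.432  -0.2761  0.007 ]
mat 0.002733006993989595
[[-0.029 -0.78   0.625  1.073]
 [ 0.999 -0.032  0.006 -0.02 ]
 [ 0.016  0.624  0.781  0.663]
 [ 0.     0.     0.     1.   ]] 441.1688381256185
```

View pics/crop.png

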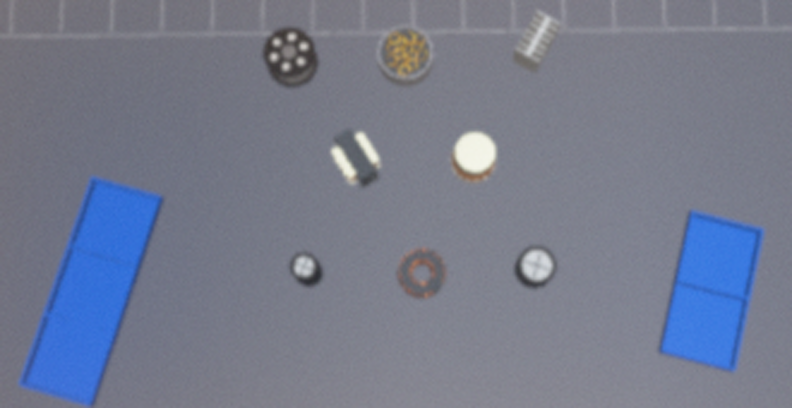

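View pics/scene.png

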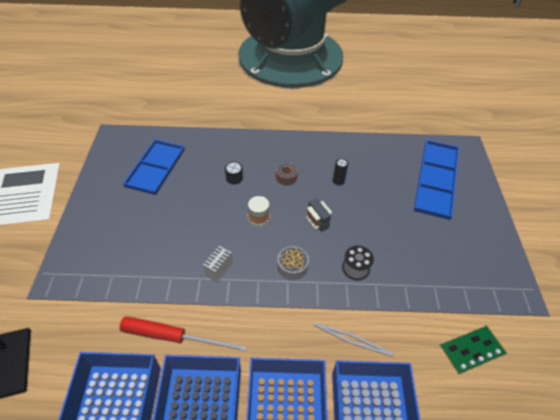

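The scene view confirms the layout. The sizes and heights agree with the listing: mat at about 2 mm, parts correct to within about 2 mm. I'll grip with the jaws across the tray rows, and write a planner that prints the numbers for each move.

```bash
cat > plan.py <<'E'
import sys,numpy as np
from scipy.spatial.transform import Rotation as R
from cell import arm
T={"trans":(.5585,.0588,119.6),"tall":(.4518,.1038,73.2),"choke":(.4493,-.0023,73.2),"short":(.4536,-.1085,74.1),"heat":(.6724,-.1165,59.6)}
c3=np.array([.4393,.3070]);d3=np.array([np.cos(np.radians(-16.8)),np.sin(np.radians(-16.8))])
c2=np.array([.4321,-.2748]);d2=np.array([np.cos(np.radians(-15.9)),np.sin(np.radians(-15.9))])
for k,c,d,s,y in [("P3m",c3,d3,0,73.2),("P3f",c3,d3,.067,73.2),("P3n",c3,d3,-.067,73.2),("P2f",c2,d2,.0335,74.1),("P2n",c2,d2,-.0335,74.1)]:
    T[k]=(*(c+s*d),y)
def plan(name,z):
    s=arm.read_state();w,a,b,c=s["tcp_rot"];M=R.from_quat([a,b,c,w]).as_matrix();p=s["ee_pos"]
    x,y,yaw=T[name]
    cur=np.degrees(np.arctan2(M[1,1],M[0,1]));d=(yaw-cur+90)%180-90
    turn=-d/6
    M2=R.from_euler('z',d,degrees=True).as_matrix()@M
    tilt=M2.T@np.cross(M2[:,2],[0,0,-1])  # rot vec to straighten
    sh=M2.T@(np.array([x,y,z])-p)/.04
    n=max(1,int(np.ceil(np.linalg.norm(sh[:2])/.7)))
    print(name,"target",np.round([x,y,z],4),"| turn units",round(turn,2),"| shift units",sh.round(2),f"| xy/{n} rows",(sh[:2]/n).round(3),"tilt units",(np.degrees(tilt)/6).round(2),"q",np.round(s["q"],2),"tip",arm.tip_extent,"gap",round(s["finger_gap"],4))
if __name__=="__main__": 
    for i in range(1,len(sys.argv),2): plan(sys.argv[i],float(sys.argv[i+1]))
E
python3 plan.py trans .028
```

```text
trans target [0.5585 0.0588 0.028 ] | turn units -8.85 | shift units [ -2.37 -13.5    5.43] | xy/20 rows [-0.119 -0.675] tilt units [0. 0. 0.] q [ 1.01  0.26 -0.05  1.26 -0.    1.42] tip 0.014 gap 0.0851
```

send_rows --pt "0 0 -0.9 0 0 0.2 1" --pt "0 0 -0.9 0 0 0.2 1" --pt "0 0 -0.9 0 0 0.2 1" --pt "0 0 -0.9 0 0 0.2 1" --pt "0 0 -0.9 0 0 0.2 1" --grip_force 40

```text
t: 1.07
ee_pos: [0.2092, 0.4815, 0.2049]
tcp_rot: [-0.0, -0.033, 0.999, 0.0]
ft_force: [0.4, 0.2, -0.8]
finger_gap: 0.0853
finger_force: 0.0
```

send_rows --pt "0 0 -0.9 0 0 0.2 1" --pt "0 0 -0.9 0 0 0.2 1" --pt "0 0 -0.9 0 0 0.2 1" --pt "0 0 -0.9 0 0 0.2 1" --pt "0 0 -0.75 0 0 0.2 1"

```text
t: 1.48
ee_pos: [0.2092, 0.4815, 0.1649]
tcp_rot: [0.0, -0.258, 0.966, 0.0]
ft_force: [-0.6, -0.1, 0.5]
finger_gap: 0.0853
finger_force: 0.0
```

send_rows --pt "0 0 0 -0.12 -0.68 0 1" --pt "0 0 0 -0.12 -0.68 0 1" --pt "0 0 0 -0.12 -0.68 0 1" --pt "0 0 0 -0.12 -0.68 0 1" --pt "0 0 0 -0.12 -0.68 0 1"

```text
t: 1.9
ee_pos: [0.2979, 0.3742, 0.1654]
tcp_rot: [0.0, -0.256, 0.967, 0.0]
ft_force: [-0.2, 0.2, 0.0]
finger_gap: 0.0856
finger_force: 0.0
```

send_rows --pt "0 0 0 -0.12 -0.68 0 1" --pt "0 0 0 -0.12 -0.68 0 1" --pt "0 0 0 -0.12 -0.68 0 1" --pt "0 0 0 -0.12 -0.68 0 1" --pt "0 0 0 -0.12 -0.68 0 1"

```text
t: 2.32
ee_pos: [0.3861, 0.2676, 0.1654]
tcp_rot: [0.0, -0.256, 0.967, 0.0]
ft_force: [-0.2, 0.7, 0.2]
finger_gap: 0.0855
finger_force: 0.0
```

send_rows --pt "0 0 0 -0.12 -0.68 0 1" --pt "0 0 0 -0.12 -0.68 0 1" --pt "0 0 0 -0.12 -0.68 0 1" --pt "0 0 0 -0.12 -0.68 0 1" --pt "0 0 0 -0.12 -0.68 0 1"

```text
t: 2.73
ee_pos: [0.4742, 0.1612, 0.1654]
tcp_rot: [0.0, -0.256, 0.967, -0.0]
ft_force: [0.2, 0.8, 0.4]
finger_gap: 0.0852
finger_force: 0.0
```

send_rows --pt "0 0 0 -0.12 -0.68 0 1" --pt "0 0 0 -0.12 -0.68 0 1" --pt "0 0 0 -0.12 -0.68 0 1" --pt "0 0 0 -0.12 -0.68 0 1" --pt "0 0 0 0 0 0 1"

```text
t: 3.15
ee_pos: [0.5467, 0.0742, 0.165]
tcp_rot: [0.001, -0.254, 0.967, -0.001]
ft_force: [-0.5, 0.3, -0.1]
finger_gap: 0.0852
finger_force: 0.0
```

```bash
python3 plan.py trans .028
python3 - <<'E'
from cell import cams
import cv2
a=cams.capture("wrist");cv2.imwrite("pics/w1.png",a["pixels"]);print(a["fx"],a["cx"],a["cy"],a["pose"].round(3))
for n in ["transformer","flux_jar"]: print(n,[(d["score"],[d["point"][0]*560,d["point"][1]*420]) for d in cams.pinpoint(a,n)[:2]])
E
```

```text
trans target [0.5585 0.0588 0.028 ] | turn units -0.02 | shift units [-0.07 -0.48  3.43] | xy/1 rows [-0.065 -0.476] tilt units [-0.01  0.01  0.  ] q [-0.01  0.34 -0.15  1.07 -0.   -0.53] tip 0.014 gap 0.0852
325.19226210127806 275.70903354990537 212.9769308253592 [[-0.492 -0.829 -0.266  0.479]
 [ 0.871 -0.469 -0.149  0.035]
 [-0.001 -0.305  0.953  0.292]
 [ 0.     0.     0.     1.   ]]
transformer [(0.71, [252.672, 200.718])]
flux_jar [(0.94, [148.62400000000002, 140.28])]
```

View pics/w1.png

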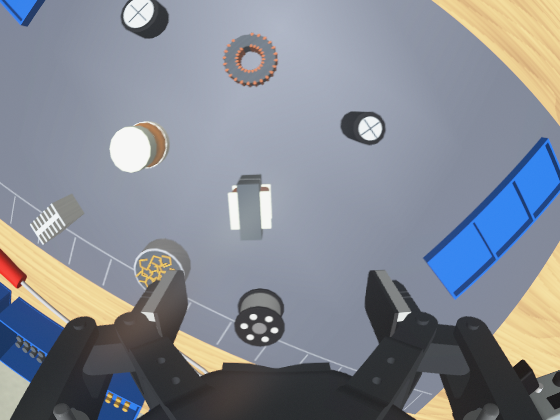

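The transformer is at (250,207), square to the jaws. The picture agrees with the measured pose, so I descend.

send_rows --pt "0 0 0 -0.07 -0.48 0.2 1" --pt "0 0 0 0 0 0.7 1" --pt "0 0 0 0 0 0.7 1" --pt "0 0 0 0 0 0.7 1" --pt "0 0 0 0 0 0.63 1"

```text
t: 3.72
ee_pos: [0.5548, 0.0631, 0.0469]
tcp_rot: [-0.0, -0.256, 0.967, 0.0]
ft_force: [0.8, 0.1, -0.3]
finger_gap: 0.0855
finger_force: 0.0
```

send_rows --pt "0 0 0 0 0 0.4 1" --pt "0 0 0 0 0 0.1 1" --pt "0 0 0 0 0 0 1"

```text
t: 3.97
ee_pos: [0.5547, 0.0629, 0.0276]
tcp_rot: [-0.001, -0.256, 0.967, 0.0]
ft_force: [-0.4, 0.4, 1.1]
finger_gap: 0.0852
finger_force: 0.0
```

send_rows --pt "0 0 0 0 0 0 -0.6" --pt "0 0 0 0 0 0 -0.6" --pt "0 0 0 0 0 0 -0.6" --pt "0 0 0 0 0 0 -0.6" --pt "0 0 0 0 0 0 -0.6"

```text
t: 4.38
ee_pos: [0.5564, 0.0619, 0.0291]
tcp_rot: [0.001, -0.256, 0.967, -0.0]
ft_force: [-0.6, -0.7, 7.6]
finger_gap: 0.0332
finger_force: 39.6
```

send_rows --pt "0 0 0 0 0 0 -0.6" --pt "0 0 0 0 0 0 -0.6" --pt "0 0 0 0 0 0 -0.6" --pt "0 0 0 0 0 0 -0.6" --pt "0 0 0 0 0 0 -0.6"

```text
t: 4.8
ee_pos: [0.5565, 0.0619, 0.029]
tcp_rot: [0.001, -0.256, 0.967, -0.0]
ft_force: [-1.8, -1.0, 8.9]
finger_gap: 0.0333
finger_force: 40.0
```

```bash
python3 plan.py trans .028 P3m .12
```

```text
trans target [0.5585 0.0588 0.028 ] | turn units 0.0 | shift units [-0.01 -0.09  0.03] | xy/1 rows [-0.006 -0.093] tilt units [-0.01  0.01  0.  ] q [-0.03  0.47 -0.35  0.74 -0.   -0.55] tip 0.014 gap 0.0333
P3m target [0.4393 0.307  0.12  ] | turn units 7.74 | shift units [ 4.57  5.02 -2.29] | xy/10 rows [0.457 0.502] tilt units [-0.01  0.01  0.  ] q [-0.03  0.47 -0.35  0.74 -0.   -0.55] tip 0.014 gap 0.0333
```

send_rows --pt "0 0 0 0 0 -0.3 -0.6" --pt "0 0 0 0 0 -0.5 -0.6" --pt "0 0 0 0 0 -0.6 -0.6" --pt "0 0 0 0 0 -0.6 -0.6" --pt "0 0 0 0 0 -0.3 -0.6"

```text
t: 5.22
ee_pos: [0.5565, 0.062, 0.1228]
tcp_rot: [0.001, -0.256, 0.967, -0.0]
ft_force: [0.6, -1.0, -1.0]
finger_gap: 0.0332
finger_force: 40.7
```

send_rows --pt "0 0 0.77 0 0 0 -0.6" --pt "0 0 0.77 0 0 0 -0.6" --pt "0 0 0.77 0 0 0 -0.6" --pt "0 0 0.77 0 0 0 -0.6" --pt "0 0 0.77 0 0 0 -0.6"

```text
t: 5.63
ee_pos: [0.5557, 0.062, 0.1202]
tcp_rot: [-0.0, -0.055, 0.998, 0.0]
ft_force: [0.0, 0.4, -2.8]
finger_gap: 0.0331
finger_force: 40.7
```

send_rows --pt "0 0 0.77 0 0 0 -0.6" --pt "0 0 0.77 0 0 0 -0.6" --pt "0 0 0.77 0 0 0 -0.6" --pt "0 0 0.77 0 0 0 -0.6" --pt "0 0 0.77 0 0 0 -0.6"

```text
t: 6.05
ee_pos: [0.5557, 0.062, 0.1202]
tcp_rot: [-0.0, 0.146, 0.989, 0.0]
ft_force: [0.4, 0.7, -1.9]
finger_gap: 0.0333
finger_force: 40.7
```

send_rows --pt "0 0 0 0.45 0.5 0 -0.6" --pt "0 0 0 0.45 0.5 0 -0.6" --pt "0 0 0 0.45 0.5 0 -0.6" --pt "0 0 0 0.45 0.5 0 -0.6" --pt "0 0 0 0.45 0.5 0 -0.6"

```text
t: 6.47
ee_pos: [0.4973, 0.1845, 0.1203]
tcp_rot: [-0.0, 0.144, 0.99, 0.0]
ft_force: [0.1, 0.6, -2.1]
finger_gap: 0.0339
finger_force: 40.7
```

send_rows --pt "0 0 0 0.45 0.5 0 -0.6" --pt "0 0 0 0.45 0.5 0 -0.6" --pt "0 0 0 0.45 0.5 0 -0.6" --pt "0 0 0 0.45 0.5 0 -0.6" --pt "0 0 0 0 0 0 -0.6"

```text
t: 6.88
ee_pos: [0.4499, 0.2838, 0.1202]
tcp_rot: [-0.0, 0.143, 0.99, 0.0]
ft_force: [-0.3, 0.6, -1.3]
finger_gap: 0.0334
finger_force: 40.8
```

```bash
python3 plan.py P3m .12;  python3 - <<'E'
from cell import cams
import cv2
a=cams.capture("wrist");cv2.imwrite("pics/w2.png",a["pixels"])
E
```

```text
P3m target [0.4393 0.307  0.12  ] | turn units 0.06 | shift units [0.42 0.48 0.01] | xy/1 rows [0.42  0.479] tilt units [ 0.01 -0.01  0.  ] q [ 0.41  0.34 -0.28  0.94  0.    0.7 ] tip 0.014 gap 0.0334
```

View pics/w2.png

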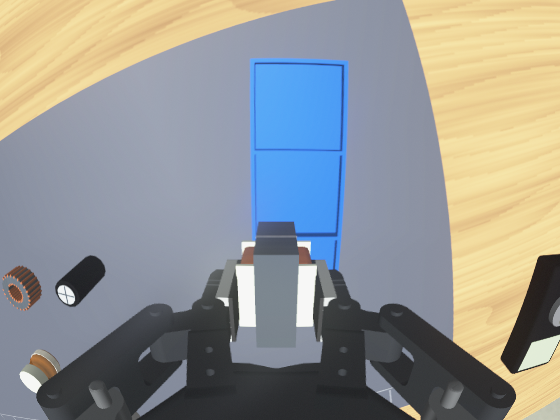

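The transformer is held upright at (277,285). The tray is aligned, with its centre line near column 298, about 19 mm still to go. I'll do the shift, then check the tray corners.

send_rows --pt "0 0 0.06 0.21 0.24 0 -0.6" --pt "0 0 0 0.21 0.24 0 -0.6" --pt "0 0 0 0 0 0 -0.6"

```text
t: 7.18
ee_pos: [0.4408, 0.305, 0.1202]
tcp_rot: [-0.0, 0.147, 0.989, 0.0]
ft_force: [-0.2, -0.4, -2.3]
finger_gap: 0.0332
finger_force: 40.8
```

```bash
cat >> h.py <<'E'
def fproj(c,p):
    q=c["pose"][:3,:3].T@(np.array(p)-c["pose"][:3,3]);x,y,z=q[0],-q[1],-q[2]
    r=np.hypot(x,y);th=np.arctan2(r,z);return c["cx"]+c["fx"]*th*x/r,c["cy"]+c["fy"]*th*y/r
E
python3 plan.py P3m .033;  python3 - <<'E'
from cell import cams
import cv2
from h import *
from plan import c3,d3
a=cams.capture("wrist");im=a["pixels"].copy();n=np.array([-d3[1],d3[0]])
for s in (-.102,-.0335,.0335,.102):
    L=[tuple(np.int32(np.round(fproj(a,[*(c3+s*d3+e*n),.014])))) for e in (-.035,.035)]
    cv2.line(im,*[tuple(map(int,l)) for l in L],(0,0,255),1)
cv2.imwrite("pics/w3.png",im)
E
```

```text
P3m target [0.4393 0.307  0.033 ] | turn units -0.02 | shift units [0.05 0.04 2.18] | xy/1 rows [0.05  0.035] tilt units [ 0. -0.  0.] q [ 0.45  0.35 -0.27  0.95  0.    0.75] tip 0.014 gap 0.0332
```

View pics/w3.png

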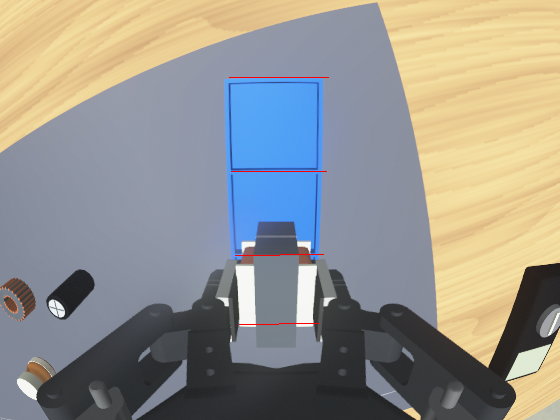

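The predicted lines sit about 3 mm right of the tray, which is well within the slack. I'll move the tray estimate 2 mm and set the transformer down.

send_rows --pt "0 0 0 0.05 0 0.3 -0.6" --pt "0 0 0 0 0 0.6 -0.6" --pt "0 0 0 0 0 0.6 -0.6" --pt "0 0 0 0 0 0.4 -0.6" --pt "0 0 0 0 0 0.2 -0.6"

```text
t: 7.65
ee_pos: [0.4389, 0.3035, 0.0342]
tcp_rot: [-0.001, 0.148, 0.989, -0.001]
ft_force: [0.5, 0.1, -2.3]
finger_gap: 0.0331
finger_force: 40.8
```

send_rows --pt "0 0 0 0 0 0.03 -0.6" --pt "0 0 0 0 0 0.03 -0.6" --pt "0 0 0 0 0 0 -0.6"

```text
t: 7.9
ee_pos: [0.44, 0.3046, 0.0344]
tcp_rot: [0.0, 0.147, 0.989, 0.0]
ft_force: [-0.4, 0.5, -1.9]
finger_gap: 0.0334
finger_force: 40.8
```

```bash
sed -i 's/c3=np.array(\[.4393,.3070\])/c3=np.array([.4387,.3051])/' plan.py; python3 plan.py P3m .032
```

```text
P3m target [0.4387 0.3051 0.032 ] | turn units -0.03 | shift units [0.04 0.   0.06] | xy/1 rows [0.035 0.001] tilt units [0.01 0.01 0.  ] q [ 0.45  0.43 -0.41  0.73 -0.    0.75] tip 0.014 gap 0.0334
```

send_rows --pt "0 0 0 0 0 0.03 -0.6" --pt "0 0 0 0 0 0 -0.6"

```text
t: 8.07
ee_pos: [0.4399, 0.3048, 0.0331]
tcp_rot: [0.001, 0.147, 0.989, 0.0]
ft_force: [-0.5, -0.3, -2.1]
finger_gap: 0.0332
finger_force: 40.8
```

send_rows --pt "0 0 0 0 0 0.02 -0.6" --pt "0 0 0 0 0 0 -0.6"

```text
t: 8.23
ee_pos: [0.4397, 0.3047, 0.0321]
tcp_rot: [0.0, 0.147, 0.989, 0.0]
ft_force: [0.9, 0.5, 1.1]
finger_gap: 0.0333
finger_force: 41.2
```

send_rows --pt "0 0 0 0 0 0 0.3" --pt "0 0 0 0 0 0 0.3" --pt "0 0 0 0 0 0 0.3" --pt "0 0 0 0 0 -0.2 0.3" --pt "0 0 0 0 0 -0.5 0.3"

```text
t: 8.65
ee_pos: [0.4383, 0.304, 0.0586]
tcp_rot: [-0.001, 0.147, 0.989, -0.001]
ft_force: [0.7, -0.5, -0.1]
finger_gap: 0.0553
finger_force: 0.0
```

send_rows --pt "0 0 0 0 0 -0.6 0.3" --pt "0 0 0 0 0 -0.6 0.3" --pt "0 0 0 0 0 -0.4 0.3" --pt "0 0 0 0 0 0 0.3"

```text
t: 8.98
ee_pos: [0.4408, 0.3053, 0.1274]
tcp_rot: [0.002, 0.147, 0.989, 0.001]
ft_force: [-0.0, -0.1, 0.2]
finger_gap: 0.0555
finger_force: 0.0
```

```bash
python3 plan.py tall .032
```

```text
tall target [0.4518 0.1038 0.032 ] | turn units -0.02 | shift units [-1.71 -4.75  2.37] | xy/8 rows [-0.214 -0.594] tilt units [0.03 0.03 0.  ] q [ 0.45  0.34 -0.26  0.96  0.    0.75] tip 0.014 gap 0.0555
```

send_rows --pt "0 0 0 -0.21 -0.59 0 0.4" --pt "0 0 0 -0.21 -0.59 0 0.4" --pt "0 0 0 -0.21 -0.59 0 0.4" --pt "0 0 0 -0.21 -0.59 0 0.4" --pt "0 0 0 -0.21 -0.59 0 0.4"

```text
t: 9.4
ee_pos: [0.4449, 0.1784, 0.1235]
tcp_rot: [-0.0, 0.147, 0.989, -0.0]
ft_force: [1.1, 0.3, -0.7]
finger_gap: 0.06
finger_force: 0.0
```

send_rows --pt "0 0 0 -0.21 -0.59 0 0.4" --pt "0 0 0 -0.21 -0.59 0 0.4" --pt "0 0 0 -0.21 -0.59 0 0.4" --pt "0 0 0 0 0 0 0.4" --pt "0 0 0 0 0 0 0.4"

```text
t: 9.82
ee_pos: [0.4486, 0.1036, 0.1236]
tcp_rot: [-0.0, 0.148, 0.989, 0.0]
ft_force: [-0.4, 0.2, 0.0]
finger_gap: 0.0595
finger_force: 0.0
```

```bash
python3 plan.py tall .032
python3 - <<'E'
from cell import cams
import cv2
from h import *
a=cams.capture("wrist");im=a["pixels"].copy()
for p in [(.4518,.1038,.054),(.4493,-.0023,.026)]:
    cv2.drawMarker(im,tuple(int(round(v)) for v in fproj(a,p)),(0,0,255),0,12,1)
cv2.imwrite("pics/w4.png",im)
E
```

```text
tall target [0.4518 0.1038 0.032 ] | turn units -0.04 | shift units [-0.07  0.03  2.29] | xy/1 rows [-0.074  0.028] tilt units [-0. -0.  0.] q [ 0.05  0.23 -0.44  0.9   0.    0.35] tip 0.014 gap 0.0595
```

View pics/w4.png

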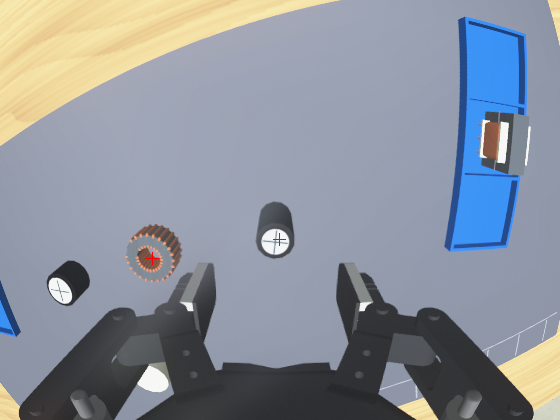

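The tall cap's top is at (276,240) and my prediction (279,239) matches to about 2 mm. The transformer stands in the middle pocket. Descending.

send_rows --pt "0 0 0 -0.07 0 0.3 0.4" --pt "0 0 0 0 0 0.6 0.4" --pt "0 0 0 0 0 0.6 0.4" --pt "0 0 0 0 0 0.6 0.4" --pt "0 0 0 0 0 0.19 0.4"

```text
t: 10.28
ee_pos: [0.4498, 0.1045, 0.0296]
tcp_rot: [-0.002, 0.147, 0.989, -0.0]
ft_force: [-0.5, -0.3, -0.9]
finger_gap: 0.0598
finger_force: 0.0
```

send_rows --pt "0 0 0 0 0 0 -0.7" --pt "0 0 0 0 0 0 -0.7" --pt "0 0 0 0 0 0 -0.7" --pt "0 0 0 0 0 0 -0.7" --pt "0 0 0 0 0 0 -0.7"

```text
t: 10.7
ee_pos: [0.4523, 0.1038, 0.0332]
tcp_rot: [0.001, 0.147, 0.989, 0.0]
ft_force: [-0.4, 1.4, 9.0]
finger_gap: 0.025
finger_force: 39.6
```

send_rows --pt "0 0 0 0 0 0 -0.7" --pt "0 0 0 0 0 0 -0.7" --pt "0 0 0 0 0 0 -0.7"

```text
t: 10.95
ee_pos: [0.4522, 0.1038, 0.0332]
tcp_rot: [0.001, 0.147, 0.989, 0.0]
ft_force: [-0.1, 2.2, 9.1]
finger_gap: 0.0252
finger_force: 39.6
```

send_rows --pt "0 0 0 0 0 -0.3 -0.7" --pt "0 0 0 0 0 -0.5 -0.7" --pt "0 0 0 0 0 -0.6 -0.7" --pt "0 0 0 0 0 -0.6 -0.7" --pt "0 0 0 0 0 -0.5 -0.7"

```text
t: 11.37
ee_pos: [0.4517, 0.1036, 0.1344]
tcp_rot: [0.001, 0.147, 0.989, 0.0]
ft_force: [0.7, -0.1, -0.8]
finger_gap: 0.025
finger_force: 39.3
```

```bash
python3 plan.py P3n .13 P3f .13
```

```text
P3n target [0.3746 0.3245 0.13  ] | turn units -0.02 | shift units [3.44 4.73 0.11] | xy/9 rows [0.382 0.525] tilt units [0.01 0.02 0.  ] q [ 0.05  0.22 -0.42  0.93 -0.    0.35] tip 0.014 gap 0.025
P3f target [0.5028 0.2857 0.13  ] | turn units -0.02 | shift units [0.09 4.73 0.11] | xy/7 rows [0.013 0.676] tilt units [0.01 0.02 0.  ] q [ 0.05  0.22 -0.42  0.93 -0.    0.35] tip 0.014 gap 0.025
```

send_rows --pt "0 0 0 0.01 0.6 0 -0.7" --pt "0 0 0 0.01 0.6 0 -0.7" --pt "0 0 0 0.01 0.6 0 -0.7" --pt "0 0 0 0.01 0.6 0 -0.7" --pt "0 0 0 0.01 0.6 0 -0.7"

```text
t: 11.78
ee_pos: [0.4848, 0.2201, 0.1329]
tcp_rot: [0.001, 0.147, 0.989, 0.0]
ft_force: [-0.4, -0.6, -0.4]
finger_gap: 0.0248
finger_force: 39.4
```

send_rows --pt "0 0 0 0.01 0.6 0 -0.7" --pt "0 0 0 0.01 0.6 0 -0.7" --pt "0 0 0 0.01 0.53 0 -0.7" --pt "0 0 0 0 0 0 -0.7" --pt "0 0 0 0 0 0 -0.7"

```text
t: 12.2
ee_pos: [0.5035, 0.2862, 0.1324]
tcp_rot: [0.0, 0.147, 0.989, 0.0]
ft_force: [0.6, 0.1, 0.2]
finger_gap: 0.0249
finger_force: 39.4
```

```bash
python3 plan.py P3f .039
```

```text
P3f target [0.5028 0.2857 0.039 ] | turn units -0.01 | shift units [ 0.01 -0.02  2.34] | xy/1 rows [ 0.014 -0.017] tilt units [0. 0. 0.] q [ 0.38  0.41 -0.14  1.02 -0.    0.67] tip 0.014 gap 0.0249
```

send_rows --pt "0 0 0 0 0 0.3 -0.7" --pt "0 0 0 0 0 0.6 -0.7" --pt "0 0 0 0 0 0.6 -0.7" --pt "0 0 0 0 0 0.6 -0.7" --pt "0 0 0 0 0 0.22 -0.7"

```text
t: 12.62
ee_pos: [0.5021, 0.2841, 0.0371]
tcp_rot: [-0.001, 0.148, 0.989, -0.001]
ft_force: [-0.9, 0.2, -1.2]
finger_gap: 0.0252
finger_force: 39.4
```

send_rows --pt "0 0 0 0 0 0.03 -0.7" --pt "0 0 0 0 0 0 -0.7" --pt "0 0 0 0 0 0 -0.7"

```text
t: 12.87
ee_pos: [0.5041, 0.2855, 0.0394]
tcp_rot: [0.001, 0.147, 0.989, 0.0]
ft_force: [0.2, 1.0, -0.4]
finger_gap: 0.0249
finger_force: 39.5
```

send_rows --pt "0 0 0 0 0 0.02 -0.7" --pt "0 0 0 0 0 0 -0.7"

```text
t: 13.03
ee_pos: [0.504, 0.2856, 0.0382]
tcp_rot: [0.001, 0.147, 0.989, 0.0]
ft_force: [1.1, 0.7, -0.8]
finger_gap: 0.0248
finger_force: 39.5
```

send_rows --pt "0 0 0 0 0 0.03 -0.7" --pt "0 0 0 0 0 0 -0.7" --pt "0 0 0 0 0 0 -0.7"

```text
t: 13.28
ee_pos: [0.5036, 0.2856, 0.0363]
tcp_rot: [0.0, 0.147, 0.989, 0.0]
ft_force: [-0.4, -0.5, 0.9]
finger_gap: 0.0256
finger_force: 39.5
```

send_rows --pt "0 0 0 0 0 0.02 -0.7" --pt "0 0 0 0 0 0 -0.7" --pt "0 0 0 0 0 0 -0.7"

```text
t: 13.53
ee_pos: [0.5037, 0.2856, 0.0362]
tcp_rot: [0.0, 0.147, 0.989, 0.0]
ft_force: [-4.8, -1.5, 15.3]
finger_gap: 0.0251
finger_force: 40.9
```

send_rows --pt "0 0 0 0 0 -0.02 0.2" --pt "0 0 0 0 0 0 0.2" --pt "0 0 0 0 0 0 0.2" --pt "0 0 0 0 0 -0.3 0.3" --pt "0 0 0 0 0 -0.5 0.3"

```text
t: 13.95
ee_pos: [0.5023, 0.285, 0.0667]
tcp_rot: [-0.002, 0.147, 0.989, -0.001]
ft_force: [0.5, 0.1, 0.6]
finger_gap: 0.0556
finger_force: 0.0
```

send_rows --pt "0 0 0 0 0 -0.6 0.4" --pt "0 0 0 0 0 -0.6 0.5" --pt "0 0 0 0 0 -0.4 0.5" --pt "0 0 0 0 0 0 0.5"

```text
t: 14.28
ee_pos: [0.5048, 0.286, 0.1351]
tcp_rot: [0.002, 0.147, 0.989, 0.001]
ft_force: [0.5, 0.5, 1.3]
finger_gap: 0.0643
finger_force: 0.0
```

```bash
python3 plan.py choke .028
```

```text
choke target [ 0.4493 -0.0023  0.028 ] | turn units -0.02 | shift units [-0.75 -7.31  2.66] | xy/11 rows [-0.068 -0.664] tilt units [0.03 0.03 0.  ] q [ 0.38  0.41 -0.14  1.02 -0.    0.67] tip 0.014 gap 0.0643
```

send_rows --pt "0 0 0 -0.07 -0.66 0 0.6" --pt "0 0 0 -0.07 -0.66 0 0.6" --pt "0 0 0 -0.07 -0.66 0 0.6" --pt "0 0 0 -0.07 -0.66 0 0.6" --pt "0 0 0 -0.07 -0.66 0 0.6"

```text
t: 14.7
ee_pos: [0.4777, 0.1541, 0.1313]
tcp_rot: [-0.0, 0.147, 0.989, -0.0]
ft_force: [1.2, 0.7, -0.1]
finger_gap: 0.0684
finger_force: 0.0
```

send_rows --pt "0 0 0 -0.07 -0.66 0 0.6" --pt "0 0 0 -0.07 -0.66 0 0.6" --pt "0 0 0 -0.07 -0.66 0 0.6" --pt "0 0 0 -0.07 -0.66 0 0.6" --pt "0 0 0 -0.07 -0.66 0 0.6"

```text
t: 15.12
ee_pos: [0.4526, 0.0237, 0.1314]
tcp_rot: [-0.0, 0.147, 0.989, -0.0]
ft_force: [0.7, 0.8, 0.2]
finger_gap: 0.0685
finger_force: 0.0
```

send_rows --pt "0 0 0 -0.07 -0.66 0 0.6" --pt "0 0 0 0 0 0 0.6" --pt "0 0 0 0 0 0 0.6"

```text
t: 15.37
ee_pos: [0.4479, -0.0021, 0.1316]
tcp_rot: [-0.0, 0.148, 0.989, 0.0]
ft_force: [0.2, -0.3, -0.3]
finger_gap: 0.0682
finger_force: 0.0
```

```bash
python3 plan.py choke .027
```

```text
choke target [ 0.4493 -0.0023  0.027 ] | turn units -0.05 | shift units [-0.04  0.01  2.61] | xy/1 rows [-0.036  0.006] tilt units [-0.   -0.01  0.  ] q [-0.19  0.2  -0.46  0.91  0.    0.11] tip 0.014 gap 0.0682
```

send_rows --pt "0 0 0 -0.03 0 0.4 0.5" --pt "0 0 0 0 0 0.6 0.5" --pt "0 0 0 0 0 0.6 0.5" --pt "0 0 0 0 0 0.6 0.5" --pt "0 0 0 0 0 0.38 0.5"

```text
t: 15.78
ee_pos: [0.4486, -0.0005, 0.0267]
tcp_rot: [-0.001, 0.147, 0.989, 0.0]
ft_force: [-0.5, -0.7, 0.4]
finger_gap: 0.064
finger_force: 0.0
```

send_rows --pt "0 0 0 0 0 0 0.5" --pt "0 0 0 0 0 0 -0.4" --pt "0 0 0 0 0 0 -0.4" --pt "0 0 0 0 0 0 -0.4" --pt "0 0 0 0 0 0 -0.4"

```text
t: 16.2
ee_pos: [0.4502, -0.0015, 0.0298]
tcp_rot: [0.001, 0.147, 0.989, 0.0]
ft_force: [1.3, 0.9, 1.9]
finger_gap: 0.0404
finger_force: 40.7
```

send_rows --pt "0 0 0 0 0 0 -0.4" --pt "0 0 0 0 0 0 -0.4" --pt "0 0 0 0 0 0 -0.4"

```text
t: 16.45
ee_pos: [0.4502, -0.0015, 0.0298]
tcp_rot: [0.001, 0.147, 0.989, 0.0]
ft_force: [-1.0, 2.1, 8.4]
finger_gap: 0.0405
finger_force: 41.3
```

send_rows --pt "0 0 0 0 0 -0.3 -0.4" --pt "0 0 0 0 0 -0.5 -0.4" --pt "0 0 0 0 0 -0.6 -0.4" --pt "0 0 0 0 0 -0.6 -0.4" --pt "0 0 0 0 0 -0.5 -0.4"

```text
t: 16.87
ee_pos: [0.4496, -0.0016, 0.1309]
tcp_rot: [0.001, 0.147, 0.989, -0.0]
ft_force: [0.1, 0.4, -0.4]
finger_gap: 0.0404
finger_force: 40.8
```

```bash
python3 plan.py P3n .12
python3 - <<'E'
from cell import cams
import cv2
a=cams.capture("wrist");cv2.imwrite("pics/w5.png",a["pixels"])
E
```

```text
P3n target [0.3746 0.3245 0.12  ] | turn units -0.02 | shift units [4.15 7.26 0.27] | xy/12 rows [0.346 0.605] tilt units [0.   0.01 0.  ] q [-0.19  0.21 -0.46  0.91  0.    0.11] tip 0.014 gap 0.0404
```

View pics/w5.png

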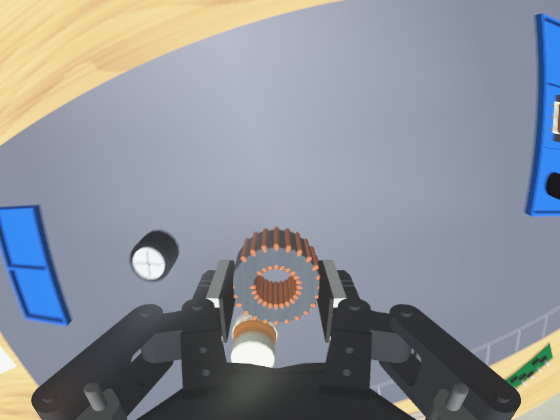

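The choke is held level at (277,280). I carry it to the near pocket.

send_rows --pt "0 0 0 0.34 0.6 0 -0.4" --pt "0 0 0 0.34 0.6 0 -0.4" --pt "0 0 0 0.34 0.6 0 -0.4" --pt "0 0 0 0.34 0.6 0 -0.4" --pt "0 0 0 0.34 0.6 0 -0.4"

```text
t: 17.33
ee_pos: [0.419, 0.1342, 0.1292]
tcp_rot: [0.0, 0.147, 0.989, 0.0]
ft_force: [0.2, 0.5, -0.9]
finger_gap: 0.0403
finger_force: 40.8
```

send_rows --pt "0 0 0 0.34 0.6 0 -0.4" --pt "0 0 0 0.34 0.6 0 -0.4" --pt "0 0 0 0.34 0.6 0 -0.4" --pt "0 0 0 0.34 0.6 0 -0.4" --pt "0 0 0 0.34 0.6 0 -0.4"

```text
t: 17.75
ee_pos: [0.3888, 0.269, 0.1292]
tcp_rot: [0.0, 0.147, 0.989, 0.0]
ft_force: [0.9, -0.2, -0.6]
finger_gap: 0.0407
finger_force: 40.8
```

send_rows --pt "0 0 0 0.34 0.6 0 -0.4" --pt "0 0 0 0.34 0.6 0 -0.4" --pt "0 0 0 0 0 0 -0.4" --pt "0 0 0 0 0 0 -0.4"

```text
t: 18.08
ee_pos: [0.3769, 0.3224, 0.1289]
tcp_rot: [0.0, 0.146, 0.989, 0.0]
ft_force: [0.1, -0.2, -0.8]
finger_gap: 0.0406
finger_force: 40.9
```

```bash
python3 plan.py P3n .034
```

```text
P3n target [0.3746 0.3245 0.034 ] | turn units -0.0 | shift units [0.07 0.03 2.37] | xy/1 rows [0.071 0.032] tilt units [0. 0. 0.] q [ 0.54  0.28 -0.35  0.94 -0.    0.84] tip 0.014 gap 0.0406
```

send_rows --pt "0 0 0 0.07 0.03 0.4 -0.4" --pt "0 0 0 0 0 0.6 -0.4" --pt "0 0 0 0 0 0.6 -0.4" --pt "0 0 0 0 0 0.5 -0.4" --pt "0 0 0 0 0 0.2 -0.4"

```text
t: 18.5
ee_pos: [0.3742, 0.3219, 0.0349]
tcp_rot: [-0.001, 0.148, 0.989, -0.001]
ft_force: [-0.7, 0.1, -1.0]
finger_gap: 0.0404
finger_force: 40.8
```

send_rows --pt "0 0 0 0 0 0.03 -0.4" --pt "0 0 0 0 0 0 -0.4" --pt "0 0 0 0 0 0 -0.4"

```text
t: 18.75
ee_pos: [0.3756, 0.3235, 0.0367]
tcp_rot: [0.001, 0.148, 0.989, 0.0]
ft_force: [-0.3, -0.7, -0.0]
finger_gap: 0.0406
finger_force: 40.8
```

send_rows --pt "0 0 0 0 0 0.03 -0.4" --pt "0 0 0 0 0 0 -0.4" --pt "0 0 0 0 0 0 -0.4"

```text
t: 19.0
ee_pos: [0.3752, 0.3236, 0.035]
tcp_rot: [0.0, 0.147, 0.989, 0.0]
ft_force: [0.3, 0.1, -1.1]
finger_gap: 0.0407
finger_force: 40.8
```

send_rows --pt "0 0 0 0 0 0.03 -0.4" --pt "0 0 0 0 0 0 -0.4" --pt "0 0 0 0 0 0 -0.4"

```text
t: 19.25
ee_pos: [0.3749, 0.3234, 0.0333]
tcp_rot: [-0.0, 0.147, 0.989, -0.0]
ft_force: [-0.2, 0.2, 0.1]
finger_gap: 0.0404
finger_force: 40.8
```

send_rows --pt "0 0 0 0 0 0.02 -0.4" --pt "0 0 0 0 0 0 -0.4" --pt "0 0 0 0 0 0 -0.4"

```text
t: 19.5
ee_pos: [0.375, 0.3235, 0.0328]
tcp_rot: [0.0, 0.147, 0.989, 0.0]
ft_force: [-1.6, -1.0, 7.1]
finger_gap: 0.0406
finger_force: 41.7
```

send_rows --pt "0 0 0 0 0 0 0.4" --pt "0 0 0 0 0 0 0.4" --pt "0 0 0 0 0 0 0.4" --pt "0 0 0 0 0 -0.3 0.4" --pt "0 0 0 0 0 -0.5 0.4"

```text
t: 19.92
ee_pos: [0.3739, 0.3228, 0.0634]
tcp_rot: [-0.001, 0.147, 0.989, -0.001]
ft_force: [0.3, -0.8, -0.8]
finger_gap: 0.0599
finger_force: 0.0
```

send_rows --pt "0 0 0 0 0 -0.6 0.4" --pt "0 0 0 0 0 -0.6 0.4" --pt "0 0 0 0 0 -0.5 0.4" --pt "0 0 0 0 0 0 0.4"

```text
t: 20.25
ee_pos: [0.3763, 0.3243, 0.1358]
tcp_rot: [0.002, 0.147, 0.989, 0.002]
ft_force: [0.4, -0.5, -0.0]
finger_gap: 0.0601
finger_force: 0.0
```

```bash
python3 plan.py short .028
python3 - <<'E'
from cell import cams
import cv2
a=cams.capture("wrist");cv2.imwrite("pics/w6.png",a["pixels"])
E
```

```text
short target [ 0.4536 -0.1085  0.028 ] | turn units -0.17 | shift units [-4.81 -9.89  2.67] | xy/16 rows [-0.301 -0.618] tilt units [0.03 0.03 0.  ] q [ 0.55  0.27 -0.34  0.95 -0.    0.84] tip 0.014 gap 0.0601
```

View pics/w6.png

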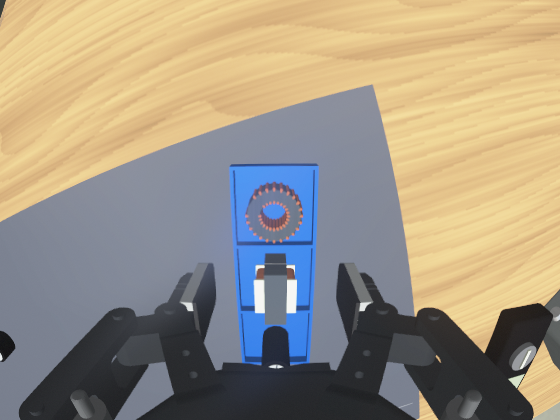

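The three-pocket tray is complete: choke (274,212), transformer (275,283), tall cap (276,345), each inside its pocket. On to the short cap.

send_rows --pt "0 0 -0.17 0 0 0 0.5" --pt "0 0 0 -0.3 -0.62 0 0.5" --pt "0 0 0 -0.3 -0.62 0 0.5" --pt "0 0 0 -0.3 -0.62 0 0.5" --pt "0 0 0 -0.3 -0.62 0 0.5"

```text
t: 20.72
ee_pos: [0.3932, 0.2136, 0.1313]
tcp_rot: [-0.001, 0.138, 0.99, -0.0]
ft_force: [0.3, 0.6, -0.0]
finger_gap: 0.0639
finger_force: 0.0
```

send_rows --pt "0 0 0 -0.3 -0.62 0 0.5" --pt "0 0 0 -0.3 -0.62 0 0.5" --pt "0 0 0 -0.3 -0.62 0 0.5" --pt "0 0 0 -0.3 -0.62 0 0.5" --pt "0 0 0 -0.3 -0.62 0 0.5"

```text
t: 21.13
ee_pos: [0.4169, 0.0778, 0.1314]
tcp_rot: [-0.001, 0.138, 0.99, -0.0]
ft_force: [1.5, 0.3, -0.2]
finger_gap: 0.0639
finger_force: 0.0
```

send_rows --pt "0 0 0 -0.3 -0.62 0 0.5" --pt "0 0 0 -0.3 -0.62 0 0.5" --pt "0 0 0 -0.3 -0.62 0 0.5" --pt "0 0 0 -0.3 -0.62 0 0.5" --pt "0 0 0 -0.3 -0.62 0 0.5"

```text
t: 21.55
ee_pos: [0.4406, -0.0578, 0.1313]
tcp_rot: [-0.001, 0.138, 0.99, 0.0]
ft_force: [0.7, 1.0, 0.3]
finger_gap: 0.0638
finger_force: 0.0
```

send_rows --pt "0 0 0 -0.3 -0.62 0 0.5" --pt "0 0 0 0 0 0 0.5" --pt "0 0 0 0 0 0 0.5"

```text
t: 21.8
ee_pos: [0.4455, -0.0845, 0.1313]
tcp_rot: [-0.001, 0.139, 0.99, 0.0]
ft_force: [-0.3, 0.4, -0.4]
finger_gap: 0.0637
finger_force: 0.0
```

```bash
python3 plan.py short .028
```

```text
short target [ 0.4536 -0.1085  0.028 ] | turn units -0.02 | shift units [-0.36 -0.52  2.58] | xy/1 rows [-0.364 -0.523] tilt units [ 0.   -0.02  0.  ] q [-0.37  0.21 -0.44  0.92  0.   -0.09] tip 0.014 gap 0.0637
```

send_rows --pt "0 0 0 -0.36 -0.52 0 0.5" --pt "0 0 0 0 0 0.6 0.5" --pt "0 0 0 0 0 0.6 0.5" --pt "0 0 0 0 0 0.6 0.5" --pt "0 0 0 0 0 0.2 0.5"

```text
t: 22.22
ee_pos: [0.4521, -0.106, 0.0495]
tcp_rot: [-0.002, 0.138, 0.99, 0.001]
ft_force: [-0.7, 0.6, 0.0]
finger_gap: 0.064
finger_force: 0.0
```

```bash
python3 plan.py short .028
```

```text
short target [ 0.4536 -0.1085  0.028 ] | turn units 0.01 | shift units [-0.06 -0.05  0.54] | xy/1 rows [-0.055 -0.051] tilt units [ 0.01 -0.04  0.  ] q [-0.41  0.32 -0.55  0.7   0.   -0.13] tip 0.014 gap 0.064
```

send_rows --pt "0 0 0 0 0 0.3 0.5" --pt "0 0 0 0 0 0.25 0.5" --pt "0 0 0 0 0 0 0.5"

```text
t: 22.47
ee_pos: [0.4531, -0.1065, 0.0292]
tcp_rot: [-0.001, 0.138, 0.99, 0.0]
ft_force: [-0.2, 0.3, 0.6]
finger_gap: 0.0645
finger_force: 0.0
```

send_rows --pt "0 0 0 0 0 0 -0.5" --pt "0 0 0 0 0 0 -0.5" --pt "0 0 0 0 0 0 -0.5" --pt "0 0 0 0 0 0 -0.5" --pt "0 0 0 0 0 0 -0.5"

```text
t: 22.88
ee_pos: [0.4545, -0.1075, 0.0315]
tcp_rot: [0.001, 0.138, 0.99, 0.0]
ft_force: [-1.8, 1.9, 6.5]
finger_gap: 0.0339
finger_force: 39.1
```

send_rows --pt "0 0 0 0 0 0 -0.5" --pt "0 0 0 0 0 0 -0.5"

```text
t: 23.05
ee_pos: [0.4545, -0.1075, 0.0315]
tcp_rot: [0.001, 0.138, 0.99, 0.0]
ft_force: [-2.1, 2.5, 6.2]
finger_gap: 0.0341
finger_force: 39.1
```

send_rows --pt "0 0 0 0 0 -0.3 -0.5" --pt "0 0 0 0 0 -0.5 -0.5" --pt "0 0 0 0 0 -0.6 -0.5" --pt "0 0 0 0 0 -0.6 -0.5" --pt "0 0 0 0 0 -0.5 -0.5"

```text
t: 23.47
ee_pos: [0.4543, -0.1076, 0.1328]
tcp_rot: [0.001, 0.138, 0.99, -0.0]
ft_force: [0.4, -0.1, -1.4]
finger_gap: 0.0341
finger_force: 39.9
```

```bash
python3 plan.py P2n .13
```

```text
P2n target [ 0.3999 -0.2656  0.13  ] | turn units -0.0 | shift units [ 0.23 -4.17  0.07] | xy/6 rows [ 0.038 -0.695] tilt units [-0.    0.01  0.  ] q [-0.41  0.23 -0.41  0.92  0.   -0.13] tip 0.014 gap 0.0341
```

send_rows --pt "0 0 0 0.03 -0.6 0 -0.5" --pt "0 0 0 0.03 -0.6 0 -0.5" --pt "0 0 0 0.03 -0.6 0 -0.5" --pt "0 0 0 0.03 -0.6 0 -0.5" --pt "0 0 0 0.03 -0.6 0 -0.5"

```text
t: 23.88
ee_pos: [0.4151, -0.2224, 0.1313]
tcp_rot: [0.001, 0.138, 0.99, -0.0]
ft_force: [0.3, 1.0, -0.5]
finger_gap: 0.0344
finger_force: 40.1
```

send_rows --pt "0 0 0 0.03 -0.6 0 -0.5" --pt "0 0 0 0.03 -0.55 0 -0.5" --pt "0 0 0 0 0 0 -0.5" --pt "0 0 0 0 0 0 -0.5"

```text
t: 24.22
ee_pos: [0.4003, -0.2656, 0.131]
tcp_rot: [0.0, 0.139, 0.99, -0.0]
ft_force: [0.2, 0.4, -0.9]
finger_gap: 0.0344
finger_force: 40.1
```

```bash
python3 plan.py P2n .036
python3 - <<'E'
from cell import cams
import cv2
from h import *
from plan import c2,d2
a=cams.capture("wrist");im=a["pixels"].copy();n=np.array([-d2[1],d2[0]])
for s in (-.0685,0,.0685):
    L=[tuple(np.int32(np.round(fproj(a,[*(c2+s*d2+e*n),.014])))) for e in (-.035,.035)]
    cv2.line(im,*[tuple(map(int,l)) for l in L],(0,0,255),1)
cv2.imwrite("pics/w7.png",im)
E
```

```text
P2n target [ 0.3999 -0.2656  0.036 ] | turn units -0.02 | shift units [ 0.01 -0.    2.37] | xy/1 rows [ 0.011 -0.002] tilt units [-0.    0.01  0.  ] q [-0.76  0.25 -0.39  0.93  0.   -0.48] tip 0.014 gap 0.0344
```

View pics/w7.png

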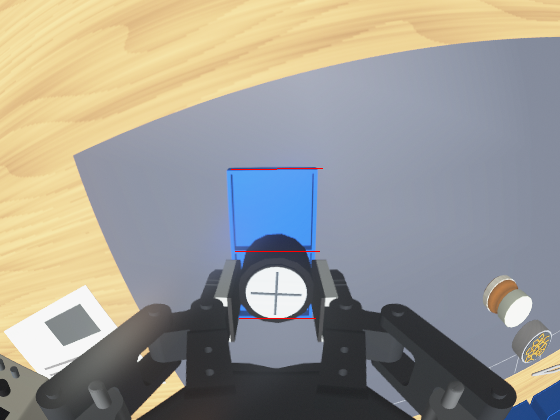

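The short cap is held upright at (277,292) and the tray lines match to about 2 mm. Setting it down.

send_rows --pt "0 0 0 0 -0.04 0.3 -0.5" --pt "0 0 0 0 0 0.6 -0.5" --pt "0 0 0 0 0 0.6 -0.5" --pt "0 0 0 0 0 0.5 -0.5" --pt "0 0 0 0 0 0.3 -0.5"

```text
t: 24.68
ee_pos: [0.3998, -0.2649, 0.037]
tcp_rot: [-0.001, 0.138, 0.99, 0.001]
ft_force: [0.7, 0.3, -1.2]
finger_gap: 0.0342
finger_force: 40.1
```

send_rows --pt "0 0 0 0 0 0.04 -0.5" --pt "0 0 0 0 0 0 -0.5" --pt "0 0 0 0 0 0 -0.5"

```text
t: 24.93
ee_pos: [0.4006, -0.2663, 0.0377]
tcp_rot: [0.0, 0.138, 0.99, -0.0]
ft_force: [-0.5, -0.4, -0.0]
finger_gap: 0.0342
finger_force: 40.1
```

send_rows --pt "0 0 0 0 0 0.03 -0.5" --pt "0 0 0 0 0 0 -0.5" --pt "0 0 0 0 0 0 -0.5"

```text
t: 25.18
ee_pos: [0.4003, -0.2667, 0.0362]
tcp_rot: [0.0, 0.138, 0.99, -0.0]
ft_force: [0.0, -0.0, -0.4]
finger_gap: 0.0346
finger_force: 40.1
```

send_rows --pt "0 0 0 0 0 0.03 -0.5" --pt "0 0 0 0 0 0 -0.5" --pt "0 0 0 0 0 0 -0.5"

```text
t: 25.43
ee_pos: [0.4001, -0.2665, 0.0345]
tcp_rot: [0.0, 0.139, 0.99, -0.0]
ft_force: [0.1, -0.7, -0.5]
finger_gap: 0.0345
finger_force: 40.1
```

send_rows --pt "0 0 0 0 0 0.02 -0.5" --pt "0 0 0 0 0 0 -0.5" --pt "0 0 0 0 0 0 -0.5"

```text
t: 25.68
ee_pos: [0.4001, -0.2666, 0.0344]
tcp_rot: [0.0, 0.138, 0.99, -0.0]
ft_force: [-3.9, 3.7, 16.2]
finger_gap: 0.0341
finger_force: 42.0
```

send_rows --pt "0 0 0 0 0 -0.02 0.3" --pt "0 0 0 0 0 0 0.3" --pt "0 0 0 0 0 0 0.3" --pt "0 0 0 0 0 -0.3 0.3" --pt "0 0 0 0 0 -0.5 0.3"

```text
t: 26.1
ee_pos: [0.3992, -0.2657, 0.0654]
tcp_rot: [-0.001, 0.139, 0.99, 0.001]
ft_force: [-0.6, 0.5, -0.6]
finger_gap: 0.0552
finger_force: 0.0
```

send_rows --pt "0 0 0 0 0 -0.6 0.3" --pt "0 0 0 0 0 -0.6 0.3" --pt "0 0 0 0 0 -0.5 0.3" --pt "0 0 0 0 0 0 0.3"

```text
t: 26.43
ee_pos: [0.4013, -0.2676, 0.1377]
tcp_rot: [0.002, 0.138, 0.99, -0.001]
ft_force: [1.0, 0.4, 0.2]
finger_gap: 0.0553
finger_force: 0.0
```

```bash
python3 plan.py heat .030
```

```text
heat target [ 0.6724 -0.1165  0.03  ] | turn units 2.41 | shift units [-3.92  6.69  2.69] | xy/12 rows [-0.327  0.558] tilt units [-0.02  0.04  0.  ] q [-0.76  0.25 -0.37  0.94 -0.   -0.48] tip 0.014 gap 0.0553
```

send_rows --pt "0 0 0.8 0 0 0 0.4" --pt "0 0 0.8 0 0 0 0.4" --pt "0 0 0.81 0 0 0 0.4" --pt "0 0 0 -0.33 0.56 0 0.4" --pt "0 0 0 -0.33 0.56 0 0.4"

```text
t: 26.85
ee_pos: [0.4454, -0.2412, 0.134]
tcp_rot: [-0.0, 0.263, 0.965, 0.0]
ft_force: [0.4, -0.7, 0.7]
finger_gap: 0.06
finger_force: 0.0
```

send_rows --pt "0 0 0 -0.33 0.56 0 0.4" --pt "0 0 0 -0.33 0.56 0 0.4" --pt "0 0 0 -0.33 0.56 0 0.4" --pt "0 0 0 -0.33 0.56 0 0.4" --pt "0 0 0 -0.33 0.56 0 0.4"

```text
t: 27.27
ee_pos: [0.56, -0.1771, 0.1336]
tcp_rot: [-0.0, 0.262, 0.965, 0.0]
ft_force: [-1.0, -0.2, 0.3]
finger_gap: 0.06
finger_force: 0.0
```

send_rows --pt "0 0 0 -0.33 0.56 0 0.4" --pt "0 0 0 -0.33 0.56 0 0.4" --pt "0 0 0 -0.33 0.56 0 0.4" --pt "0 0 0 -0.33 0.56 0 0.4" --pt "0 0 0 0 0 0 0.4"

```text
t: 27.68
ee_pos: [0.6528, -0.1252, 0.1329]
tcp_rot: [-0.0, 0.261, 0.965, 0.0]
ft_force: [0.3, 1.3, -0.3]
finger_gap: 0.0599
finger_force: 0.0
```

```bash
python3 plan.py heat .030
python3 - <<'E'
from cell import cams
import cv2
a=cams.capture("wrist");cv2.imwrite("pics/w8.png",a["pixels"])
E
```

```text
heat target [ 0.6724 -0.1165  0.03  ] | turn units 0.02 | shift units [-0.31  0.43  2.57] | xy/1 rows [-0.312  0.434] tilt units [ 0.01 -0.    0.  ] q [-0.31  0.55  0.11  1.13  0.    0.22] tip 0.014 gap 0.0599
```

View pics/w8.png

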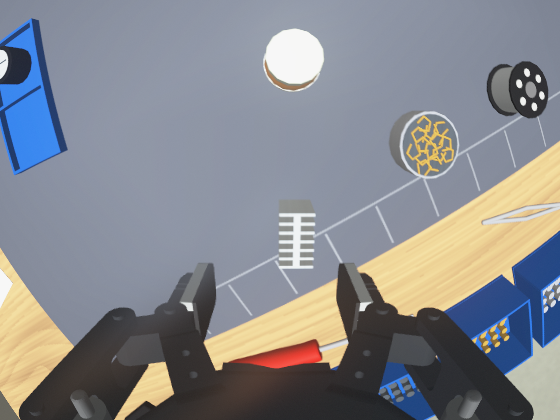

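The heatsink is at (297,235), square to the jaws. The remaining shift fits the picture.

send_rows --pt "0 0 0 -0.15 0.2 0 0.4" --pt "0 0 0 -0.15 0.2 0.2 0.4" --pt "0 0 0 0 0 0.5 0.4" --pt "0 0 0 0 0 0.5 0.4" --pt "0 0 0 0 0 0.5 0.4"

```text
t: 28.15
ee_pos: [0.6681, -0.1198, 0.0648]
tcp_rot: [-0.0, 0.262, 0.965, -0.0]
ft_force: [0.7, -0.6, -0.8]
finger_gap: 0.0594
finger_force: 0.0
```

```bash
python3 plan.py heat .030
```

```text
heat target [ 0.6724 -0.1165  0.03  ] | turn units 0.0 | shift units [-0.05  0.13  0.87] | xy/1 rows [-0.052  0.127] tilt units [-0. -0.  0.] q [-0.3   0.62  0.04  1.   -0.    0.23] tip 0.014 gap 0.0594
```

send_rows --pt "0 0 0 -0.02 0.08 0.5 0.4" --pt "0 0 0 0 0 0.35 0.4" --pt "0 0 0 0 0 0 0.4" --pt "0 0 0 0 0 0 0.4"

```text
t: 28.48
ee_pos: [0.67, -0.1174, 0.0317]
tcp_rot: [-0.001, 0.262, 0.965, 0.0]
ft_force: [0.2, -0.4, 0.5]
finger_gap: 0.0599
finger_force: 0.0
```

send_rows --pt "0 0 0 0 0 0 -0.7" --pt "0 0 0 0 0 0 -0.7" --pt "0 0 0 0 0 0 -0.7" --pt "0 0 0 0 0 0 -0.7" --pt "0 0 0 0 0 0 -0.7"

```text
t: 28.9
ee_pos: [0.6713, -0.1175, 0.0336]
tcp_rot: [0.001, 0.262, 0.965, -0.0]
ft_force: [-0.1, -0.1, 6.8]
finger_gap: 0.0254
finger_force: 40.3
```

send_rows --pt "0 0 0 0 0 0 -0.7" --pt "0 0 0 0 0 0 -0.7"

```text
t: 29.07
ee_pos: [0.6713, -0.1176, 0.0336]
tcp_rot: [0.001, 0.262, 0.965, -0.0]
ft_force: [-0.5, 0.3, 6.3]
finger_gap: 0.0253
finger_force: 40.3
```

send_rows --pt "0 0 0 0 0 -0.3 -0.7" --pt "0 0 0 0 0 -0.5 -0.7" --pt "0 0 0 0 0 -0.6 -0.7" --pt "0 0 0 0 0 -0.6 -0.7" --pt "0 0 0 0 0 -0.5 -0.7"

```text
t: 29.48
ee_pos: [0.6709, -0.1174, 0.1346]
tcp_rot: [0.001, 0.262, 0.965, -0.0]
ft_force: [0.7, 0.1, -1.0]
finger_gap: 0.025
finger_force: 39.4
```

```bash
sed -i 's/c2=np.array(\[.4321,-.2748\])/c2=np.array([.4317,-.2763])/' plan.py; python3 plan.py P2f .13
```

```text
P2f target [ 0.4639 -0.2855  0.13  ] | turn units -2.41 | shift units [ 3.82 -5.46  0.11] | xy/10 rows [ 0.382 -0.546] tilt units [0.   0.01 0.  ] q [-0.29  0.58  0.16  1.16  0.    0.24] tip 0.014 gap 0.025
```

send_rows --pt "0 0 -0.8 0 0 0 -0.7" --pt "0 0 -0.8 0 0 0 -0.7" --pt "0 0 -0.81 0 0 0 -0.7" --pt "0 0 0 0.38 -0.54 0 -0.7" --pt "0 0 0 0.38 -0.54 0 -0.7"

```text
t: 29.9
ee_pos: [0.6296, -0.1502, 0.1325]
tcp_rot: [0.0, 0.137, 0.991, -0.0]
ft_force: [0.7, -0.8, -0.7]
finger_gap: 0.025
finger_force: 39.5
```

send_rows --pt "0 0 0 0.38 -0.54 0 -0.7" --pt "0 0 0 0.38 -0.54 0 -0.7" --pt "0 0 0 0.38 -0.54 0 -0.7" --pt "0 0 0 0.38 -0.54 0 -0.7" --pt "0 0 0 0.38 -0.54 0 -0.7"

```text
t: 30.32
ee_pos: [0.5259, -0.2342, 0.1329]
tcp_rot: [0.0, 0.138, 0.99, -0.0]
ft_force: [0.9, -0.5, -0.5]
finger_gap: 0.0252
finger_force: 39.5
```

send_rows --pt "0 0 0 0.38 -0.54 0 -0.7" --pt "0 0 0 0.38 -0.54 0 -0.7" --pt "0 0 0 0.38 -0.54 0 -0.7" --pt "0 0 0 0 0 0 -0.7" --pt "0 0 0 0 0 0 -0.7"

```text
t: 30.73
ee_pos: [0.4647, -0.2841, 0.133]
tcp_rot: [0.0, 0.139, 0.99, -0.0]
ft_force: [0.6, 0.5, -0.3]
finger_gap: 0.0251
finger_force: 39.5
```

```bash
python3 plan.py P2f .039
```

```text
P2f target [ 0.4639 -0.2855  0.039 ] | turn units -0.02 | shift units [ 0.01 -0.04  2.35] | xy/1 rows [ 0.01  -0.038] tilt units [-0.    0.01  0.  ] q [-0.7   0.35 -0.23  0.99  0.   -0.42] tip 0.014 gap 0.0251
```

send_rows --pt "0 0 0 0 -0.04 0.3 -0.7" --pt "0 0 0 0 0 0.6 -0.7" --pt "0 0 0 0 0 0.6 -0.7" --pt "0 0 0 0 0 0.5 -0.7" --pt "0 0 0 0 0 0.3 -0.7"

```text
t: 31.15
ee_pos: [0.465, -0.2838, 0.0387]
tcp_rot: [-0.001, 0.138, 0.99, 0.0]
ft_force: [-0.1, 0.4, -1.1]
finger_gap: 0.0251
finger_force: 39.5
```

send_rows --pt "0 0 0 0 0 0.03 -0.7" --pt "0 0 0 0 0 0 -0.7" --pt "0 0 0 0 0 0 -0.7"

```text
t: 31.4
ee_pos: [0.4656, -0.2848, 0.0401]
tcp_rot: [0.0, 0.138, 0.99, -0.0]
ft_force: [0.2, 0.2, -0.9]
finger_gap: 0.0253
finger_force: 39.5
```

send_rows --pt "0 0 0 0 0 0.03 -0.7" --pt "0 0 0 0 0 0 -0.7" --pt "0 0 0 0 0 0 -0.7"

```text
t: 31.65
ee_pos: [0.4651, -0.285, 0.0387]
tcp_rot: [0.0, 0.138, 0.99, -0.0]
ft_force: [0.2, 0.2, -0.8]
finger_gap: 0.0254
finger_force: 39.5
```

send_rows --pt "0 0 0 0 0 0.03 -0.7" --pt "0 0 0 0 0 0 -0.7" --pt "0 0 0 0 0 0 -0.7"

```text
t: 31.9
ee_pos: [0.4648, -0.2849, 0.0369]
tcp_rot: [0.0, 0.139, 0.99, -0.0]
ft_force: [0.1, 0.2, -0.8]
finger_gap: 0.0253
finger_force: 39.5
```

send_rows --pt "0 0 0 0 0 0.02 -0.7" --pt "0 0 0 0 0 0 -0.7" --pt "0 0 0 0 0 0 -0.7"

```text
t: 32.15
ee_pos: [0.4649, -0.2849, 0.0366]
tcp_rot: [0.0, 0.139, 0.99, -0.0]
ft_force: [-3.2, 1.7, 10.2]
finger_gap: 0.0253
finger_force: 40.8
```

send_rows --pt "0 0 0 0 0 -0.01 0.2" --pt "0 0 0 0 0 0 0.2" --pt "0 0 0 0 0 0 0.2" --pt "0 0 0 0 0 -0.3 0.2" --pt "0 0 0 0 0 -0.5 0.2"

```text
t: 32.57
ee_pos: [0.464, -0.2841, 0.0673]
tcp_rot: [-0.001, 0.139, 0.99, 0.001]
ft_force: [1.0, -0.2, -0.5]
finger_gap: 0.0509
finger_force: 0.0
```

send_rows --pt "0 0 0 0 0 -0.6 0.3" --pt "0 0 0 0 0 -0.6 0.3" --pt "0 0 0 0 0 -0.6 0.3" --pt "0 0 0 0 0 -0.6 0.3" --pt "0 0 0 0 0 0 0.3"

```text
t: 32.98
ee_pos: [0.4662, -0.2859, 0.1685]
tcp_rot: [0.002, 0.138, 0.99, -0.001]
ft_force: [0.6, 0.3, 0.8]
finger_gap: 0.0556
finger_force: 0.0
```

send_rows --pt "0 0 0 -0.6 0 0 0.3" --pt "0 0 0 -0.6 0 0 0.3" --pt "0 0 0 0 0 0 0.3" --pt "0 0 0 0 0 0 0.3"

```text
t: 33.32
ee_pos: [0.5115, -0.298, 0.1635]
tcp_rot: [-0.0, 0.138, 0.99, 0.0]
ft_force: [0.2, -0.4, 0.1]
finger_gap: 0.0557
finger_force: 0.0
```

Run:
```python
from cell import cams
import cv2,numpy as np
from h import *
c=cams.capture("scene")["pixels"];w=cams.capture("wrist")["pixels"]
x=cv2.resize(c[120:290,120:480],(800,378),interpolation=cv2.INTER_CUBIC)
y=cv2.resize(w[100:400,100:460],(266,222))
im=np.zeros((600,800,3),np.uint8);im[:378]=x;im[378:,:266]=y;cv2.imwrite("pics/fin.png",im)
```

```text
(no output)
```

View pics/fin.png

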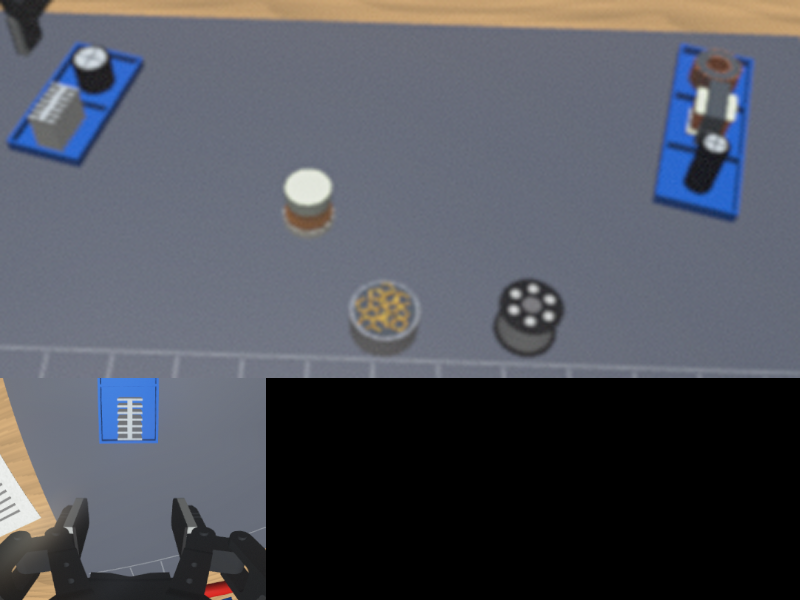

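In the crop, all five parts stand upright in their pockets: heatsink (55,115), short cap (93,68), choke (716,70), transformer (714,105), tall cap (708,165). The jar, tin and reel are where they were. Handing in.

```bash
python3 -c "
from cell import ticket
print(ticket.sign_off())"
```

```text
the job is handed in; nothing more can be done
None
```

Both kits are made up and handed in at about 33 s of the 112 s: all five parts stand upright in their pockets, and the reel, jar and tin were left alone; the hand-in returned no verdict.

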